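# Lift a garlic bulb with sprung tongs and hold it over the plate

## Task

The roasted garlic bulb is too hot for fingers: pick the tongs up off the table, close their tips on the garlic bulb beside the tomato and lemon from both sides and lift it with them, never touching it with the gripper. Finish while still holding it still in the tongs over the middle of the pizza plate, the bulb about 20 cm above the table top. Do not push the plate, tomato or lemon about.

Things in the scene. Friction and masses are not known exactly. Their poses are not given: they have to be found in the camera images.
- tongs: Hinge end of the steel kitchen tongs (275 mm long, 32 mm high, 0.11 kg in all), lying on the table so that the two blades open and close level with it. Origin under the hinge, midway between the blades, on the underside; +x runs along the tongs to the tips, +y to the left blade, +z up. A wire loop reaches 43 mm behind the hinge.
- tongs_left: Left (+y) steel blade, 24 mm high; origin on its hinge pin, 8 mm left of the tongs' origin. Axes as tongs when sprung open; turns at most 0.17 rad about z, clockwise from above, as it closes. 60 to 120 mm from the hinge it has a ribbed black rubber sleeve, 9 mm thick, z 1 to 32 mm: the place to grip. Tip: a shallow upright V trough, 41 mm long, z 1 to 31 mm, hollow side inward.
- tongs_right: Right (-y) blade, mirror image of the left; the two move together. Springs push them apart: squeezing over the sleeves, 90 mm from the hinge, takes about 5 N a side to start closing and 9 N when the tips reach the bulb; let go, they spring fully open.
- tongs_grip (a point): Point midway between the two rubber sleeves, 90 mm along +x from the hinge, 16 mm above the tongs' underside. Open, the tongs measure 62 mm over the sleeves here; with the tips on the bulb about 44 mm; squeezed to 53 mm they are held well enough by their springs to be carried. It is the balance point of the empty tongs. Axes as tongs.
- tongs_tip (a point): Point midway between the two tips, 215 mm along +x from the hinge (125 mm beyond tongs_grip), 16 mm above the underside. Open, the tips leave about 78 mm clear between them (100 mm over the outside); each mm that the sleeves are squeezed together at tongs_grip brings the tips about 2.4 mm together. The trough bottoms are about 55 mm apart when they hold the bulb. Axes as tongs.
- garlic: Pale garlic bulb, 53 mm across, 53 mm high with its stem, 31 g, standing on the table next to the tomato and the lemon (order varies). Origin under its middle.
- garlic_center (a point): Middle of the garlic bulb, 24 mm above its underside, about where it is widest.
- plate: Round white pizza plate, 349 mm across, 18 mm high, lying on the table; origin at the middle of its underside.
- tomato: Red tomato, 57 mm across, 62 mm high, to be left alone. Origin under its middle.
- lemon: Yellow lemon, 71 x 53 x 51 mm, to be left alone. Origin under its middle.
- worktop: The butcher block table; its top is z = 0.
Not all that is in view belongs to the job. What is meant by the garlic is not green, and is the larger of those in its own colour.

How it is judged:
By the outcome, as a careful person would: the job done as asked, in the order asked, and still so for the second after the job is handed in, while the arm keeps its last pose, push and grip.
It also fails if it takes over 48 s, if anything falls off the work surface, if the arm or the gripper's body presses on something with over 40 N, if the wrist force passes 120 N, or if a joint passes its speed limit or range.

## Robot

A 6-joint arm with a two-finger parallel gripper is mounted at the origin on a cart in front of the work surface, level with it; the furniture and walls round the work are solid. World frame = base frame: x ahead of the robot, y to its left, z up, the work surface at z = 0. Lengths are in m, angles in degrees, forces in N, time in s.
With the tool pointing down it reaches from about 0.3 to 0.75 m from the base axis. Payload 8.5 kg.
Tool frame: the origin (TCP) lies between the finger pads; the fingertips stand 19 mm ahead of it and the grasp point (between the pads) is the TCP; z points along the fingers, y is the line along which they close (so a half turn about z gives the same grasp; the last joint's range is limited). The gripper opens to 85 mm and grips with 20 to 120 N. Pads are 22 mm wide; open, the fingers measure 114 mm over their backs; the gripper's body (76 mm by 85 mm) begins 54 mm behind the grasp point. The pads swing forward as they close: fully open they stand 13 mm farther back than shut.
Start: joints at [-86.19, 21.807, 74.336, -0, 83.858, -12.336], TCP at [0.153, -0.528, 0.25] pointing down, gripper open.
Joint ranges: [-178.18, 178.18], [-50.72, 133.34], [12.68, 142.11], [-81.47, 261.47], [9.98, 163.14], [-165.26, 165.26]. Speed limits (degrees/s): [136.94, 136.94, 180, 180, 180, 180].

## Interface

Orientations are given as a 3x3 rotation matrix whose columns are the frame's x, y, z axes.
In Python, from rig import env, optics gives the robot as it stands.
- The arm moves only by the tool arm_command, never from a script. Its argument "commands" is one flat list of numbers, 7 for each row, row after row: the closure, from -1 (fully open) to 1 (shut), so that 0 is half open, then the shift along the tool's x, y, z as a fraction of full scale, then the turn, a rotation vector about the tool's x, y, z as a fraction of full scale. A call has 1 to 12 rows; each row is the pose to reach, as a shift and turn from the pose commanded when the call began, along the tool's axes at that moment; what a row does not reach only later rows make up. Full scale, the value 1, is 500 mm for a shift and 120 degrees for a turn. A row lasts 1/12 s, in which the tool goes at most 41.7 mm and 7.16 degrees, less where a joint would pass 70% of its speed; a pose out of reach is approached as far as the arm can. A call with a number of a shift or a turn outside -1 to 1 is refused whole. A call with a gripper value outside its range is refused whole. The fingers move at their own pace and stop on an object; "newtons" is the grip in N (left out, the last holds). Time passes only in rows, so rows that repeat a pose let the fingers close. It gives the time, the measured TCP pose, the force, the opening and the grip force at its end, in the units of the state.
- env.observe(): the state, without advancing time (a new reading comes with each control period).
- optics.get_image(name): name is "scene" or "top" or "wrist"; returns a dict with "image" (480x640x3 uint8, red, green, blue), "intrinsics" (3x3 intrinsics, pixels), "k1" (the pictures are not rectified: a ray, as slopes to the right and down, at radius r is drawn at 1 + k1 r^2 times it, then the intrinsics apply), "origin" and "orientation" of the camera in the world; the wrist camera has in their place "tool_from_camera" (4x4, takes a point from camera to tool coordinates, whose origin is the TCP and whose axes are the flange's). Camera axes: x right, y down, z forward; pixel columns grow to the right and rows downward; lengths in m; the calibration is good to about 2 mm. A picture is of the moment at which its call begins: read the wrist's pose just before it. There is no depth.
- env.close_job(): hands the job in; it is judged then, once.
The state is a dict: "time_s": time; "q": joint angles; "qvel": joint speeds; "joint_efforts": joint torques, N m; "position": TCP position; "tool_rot": TCP orientation; "ft_force": force on the tool from outside, world axes, zero at the start; "wrist_torque": the same for the moment, N m; "grip_width": finger opening in m; "gripper_force": force on a finger pad.
Only numpy, scipy, OpenCV 4.12 (cv2) and the standard library are available. Lean on these libraries where they do the work, as an engineer would, in place of code of your own. Each camera call takes 0.05 s, during which the arm holds its last target. There are 200 camera calls.

## Working session

There is one attempt and no reset: what is moved stays moved. The work goes in short steps, Python scripts to look and compute and a tool call to move; the robot and the scene stay as the last step left them, time stands still between calls to the robot, and variables do not carry over. Pictures are saved under pics/ and viewed, at most 10 in all, crops included, and the job is handed in when it is done.

Besides the shell and the picture viewer there is one more tool, called by a JSON object that holds its "api" and its "payload". arm_command: Moves the arm, as the interface text tells. Shift numbers are shares of 500 mm and turn numbers shares of 120 degrees, none past 1 either way. Its arguments: {"type":"object","properties":{"commands":{"type":"array","items":{"type":"number"}},"newtons":{"type":"number"}},"required":["commands"]}

```bash
mkdir -p pics
cat > h.py <<'E'
import numpy as np, cv2, sys
from rig import env, optics
def grab(n):
    s=env.observe(); d=optics.get_image(n)
    if n=="wrist":
        T=np.eye(4);T[:3,:3]=np.array(s["tool_rot"]);T[:3,3]=s["position"]
        T=T@np.array(d["tool_from_camera"]);d["origin"]=T[:3,3];d["orientation"]=T[:3,:3]
    return d
def ray(d,px,z):
    K=np.array(d["intrinsics"]);u=(np.array(px,float)-K[:2,2])/[K[0,0],K[1,1]]
    p=u.copy()
    for _ in range(20): p=u/(1+d["k1"]*(p@p))
    v=np.array(d["orientation"])@[p[0],p[1],1];o=np.array(d["origin"])
    return o+v*(z-o[2])/v[2]
def save(d,n): cv2.imwrite("pics/"+n+".png",cv2.cvtColor(np.array(d["image"]),cv2.COLOR_RGB2BGR))
E
python3 - <<'E'
from h import *
import pickle
for n in("scene","top"):
    d=grab(n);save(d,n+"0");pickle.dump(d,open(n+".pkl","wb"));print(n,d["origin"],d["orientation"],d["intrinsics"],d["k1"])
s=env.observe();print(s["tool_rot"],s["position"],s["time_s"])
E
```

```text
scene [-0.46872333 -1.58477828  0.46656007] [[ 0.84698468 -0.1997743   0.49265321]
 [-0.53134848 -0.34759086  0.77256028]
 [ 0.01690407 -0.91611725 -0.40055391]] [[584.37391519   0.         316.96872921]
 [  0.         584.37391519 244.11784492]
 [  0.           0.           1.        ]] -0.1762708335056535
top [ 0.38668682 -0.02031372  0.95342332] [[-9.31936288e-03 -9.92566653e-01  1.21344918e-01]
 [-9.99955904e-01  9.39091822e-03  1.78032141e-05]
 [-1.15721108e-03 -1.21339401e-01 -9.92610402e-01]] [[456.90547228   0.         315.16704513]
 [  0.         456.90547228 243.96440397]
 [  0.           0.           1.        ]] -0.010345364381844666
[[ 9.60551609e-01  2.78101779e-01 -8.23240933e-05]
 [ 2.78101664e-01 -9.60550844e-01  1.24097371e-03]
 [ 2.66040519e-04 -1.21491376e-03 -9.99999227e-01]] [ 0.15292598 -0.52806696  0.2498098 ] 0.1
```

View pics/top0.png

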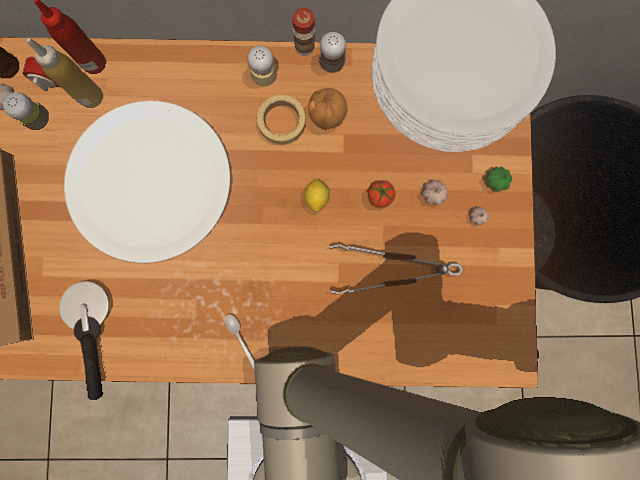

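View pics/scene0.png

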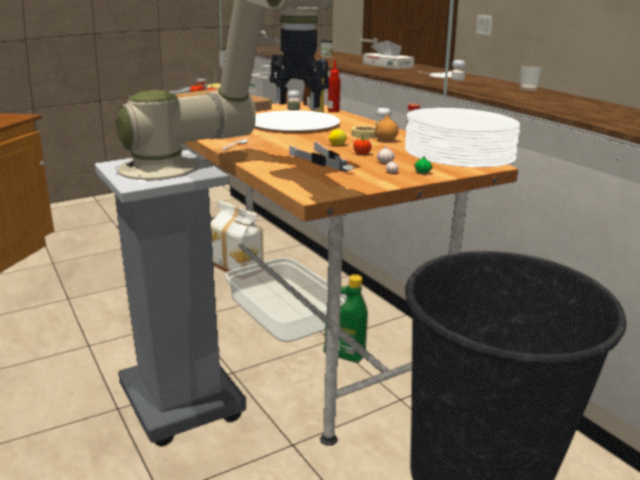

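The top view shows the large garlic at (433,193), tomato at (381,193), lemon at (317,195), plate at (148,181) and small garlic at (478,215). The tongs have their hinge near (447,268) and tips near (335,245) and (335,291). The scene view confirms that the white bulbs are garlic and the green one is a distractor.

Run:
```python
from h import *
import pickle
d=pickle.load(open("top.pkl","rb"));im=np.array(d["image"])
hsv=cv2.cvtColor(im,cv2.COLOR_RGB2HSV)
def blob(m,c,r):
    k=np.zeros(m.shape,np.uint8);cv2.circle(k,c,r,1,-1);m=(m*k).astype(np.uint8)
    n,l,s,ce=cv2.connectedComponentsWithStats(m);i=1+np.argmax(s[1:,4]);x,y,w,h=s[i,:4];return (x+w/2-.5,y+h/2-.5),(w,h)
g=(hsv[...,1]<95)&(hsv[...,2]>70)
for n,m,c,r,z in [("garlic",g,(433,193),20,.024),("small",g,(478,215),15,.015),("tomato",(hsv[...,0]<8)&(hsv[...,1]>170),(381,193),22,.03),("lemon",(hsv[...,0]>20)&(hsv[...,0]<35)&(hsv[...,1]>150),(317,195),24,.025),("plate",hsv[...,1]<60,(148,181),95,.018)]:
    p,wh=blob(m,c,r);print(n,p,wh,ray(d,p,z).round(4))
for n,p in [("hinge",(447,268)),("tipL",(335,245)),("tipR",(335,291)),("slL",(403,257)),("slR",(403,281))]: print(n,ray(d,p,.016).round(4))
cv2.imwrite("pics/c.png",cv2.cvtColor(cv2.resize(im[225:310,320:475],None,fx=5,fy=5,interpolation=2),cv2.COLOR_RGB2BGR))
```

```text
garlic (np.float64(434.5), np.float64(192.0)) (np.int32(26), np.int32(25)) [ 0.6068 -0.2694  0.024 ]
small (np.float64(478.5), np.float64(215.5)) (np.int32(18), np.int32(18)) [ 0.558  -0.3617  0.015 ]
tomato (np.float64(380.5), np.float64(196.0)) (np.int32(26), np.int32(21)) [ 0.598 -0.156  0.03 ]
lemon (np.float64(316.5), np.float64(195.0)) (np.int32(24), np.int32(33)) [ 0.6025 -0.024   0.025 ]
plate (np.float64(146.5), np.float64(181.5)) (np.int32(166), np.int32(162)) [0.6367 0.333  0.018 ]
hinge [ 0.449  -0.2907  0.016 ]
tipL [ 0.4987 -0.0613  0.016 ]
tipR [ 0.4042 -0.0599  0.016 ]
slL [ 0.4725 -0.201   0.016 ]
slR [ 0.4232 -0.1994  0.016 ]
```

View pics/c.png

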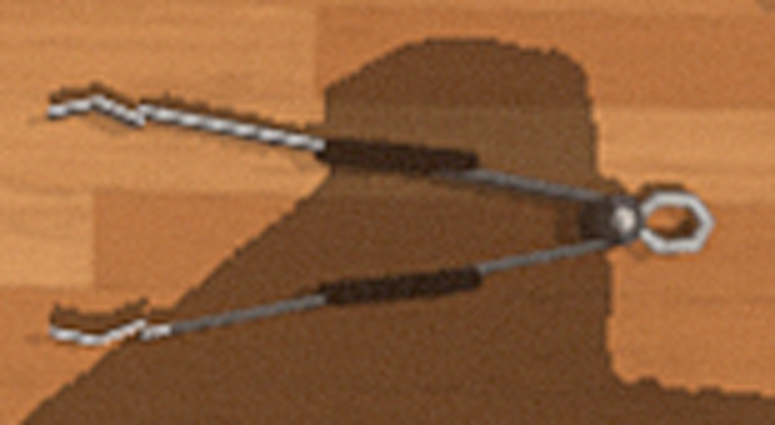

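Crop: the V tips sit at about (339,245) and (338,293), sleeve centres at (400,256) and (400,282), and the hinge pin at (445,268.6). The tongs point along +y. Next I move above them and look with the wrist camera.

```bash
cat >> h.py <<'E'
from scipy.spatial.transform import Rotation as Ro
def go(p,yaw):
    s=env.observe();R=np.array(s["tool_rot"]);c,n=np.cos(np.radians(yaw)),np.sin(np.radians(yaw))
    T=np.array([[c,n,0],[n,-c,0],[0,0,-1]])
    print("cmd",(R.T@(np.array(p)-s["position"])/.5).round(4),(Ro.from_matrix(R.T@T).as_rotvec(degrees=True)/120).round(4),"t",s["time_s"],"w",s["grip_width"])
E
python3 - <<'E'
from h import *
import pickle
d=pickle.load(open("top.pkl","rb"))
print(ray(d,(399.9,269),.03),ray(d,(338.7,269),.03),ray(d,(444.8,268.6),.03))
g=ray(d,(399.9,269),.03);go([g[0],g[1],.19],90)
E
```

```text
[ 0.44693332 -0.19121873  0.03      ] [ 0.44811339 -0.06741585  0.03      ] [ 0.44686456 -0.28217183  0.03      ]
cmd [ 0.7521 -0.4834  0.1204] [-4.000e-04 -5.000e-04 -6.154e-01] t 0.1 w 0.08550386964025031
```

{"api": "arm_command", "payload": {"commands": [-1,0.752,-0.483,0.12,0,-0.0005,-0.615,-1,0.752,-0.483,0.12,0,-0.0005,-0.615,-1,0.752,-0.483,0.12,0,-0.0005,-0.615,-1,0.752,-0.483,0.12,0,-0.0005,-0.615,-1,0.752,-0.483,0.12,0,-0.0005,-0.615,-1,0.752,-0.483,0.12,0,-0.0005,-0.615,-1,0.752,-0.483,0.12,0,-0.0005,-0.615,-1,0.752,-0.483,0.12,0,-0.0005,-0.615,-1,0.752,-0.483,0.12,0,-0.0005,-0.615,-1,0.752,-0.483,0.12,0,-0.0005,-0.615,-1,0.752,-0.483,0.12,0,-0.0005,-0.615,-1,0.752,-0.483,0.12,0,-0.0005,-0.615], "newtons": 20}}

```text
time_s: 1.1
position: [0.4491, -0.1873, 0.1893]
tool_rot: [[-0.007, 1.0, -0.001], [1.0, 0.007, 0.001], [0.001, -0.001, -1.0]]
ft_force: [-0.6, 0.7, 0.5]
grip_width: 0.0852
gripper_force: 0.0
```

{"api": "arm_command", "payload": {"commands": [-1,0,0,0,0,0,0,-1,0,0,0,0,0,0,-1,0,0,0,0,0,0]}}

```text
time_s: 1.35
position: [0.4464, -0.1927, 0.1904]
tool_rot: [[0.003, 1.0, -0.001], [1.0, -0.003, -0.001], [-0.001, -0.001, -1.0]]
ft_force: [-0.5, -0.3, 0.1]
grip_width: 0.0852
gripper_force: 0.0
```

Run:
```python
from h import *
import pickle
s=env.observe();print(s["position"],s["q"],s["ft_force"])
d=grab("wrist");save(d,"w1");pickle.dump(d,open("w1.pkl","wb"))
go([.447,-.191,.1],90)
```

```text
[ 0.44642603 -0.192657    0.19040019] [-3.72934284e+01  1.87320698e+01  8.99327953e+01 -7.06618805e-02
  7.13331097e+01 -3.71107387e+01] [-0.54863278 -0.25231117  0.14966204]
cmd [0.0037 0.0013 0.1809] [-0.0003  0.0005 -0.0015] t 1.4 w 0.08524927114781274
```

View pics/w1.png

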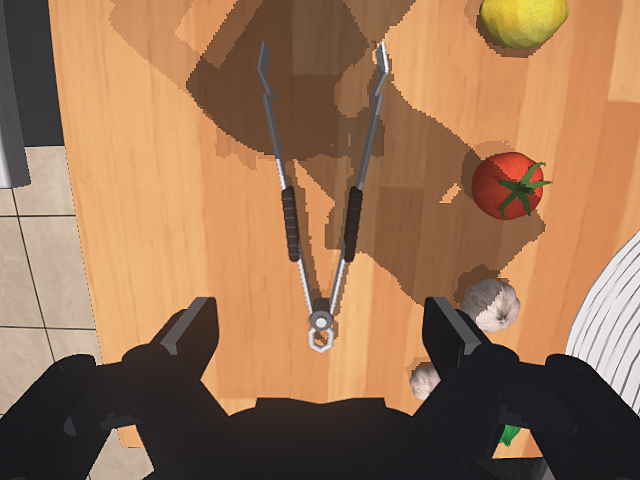

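Wrist view: hinge pin at (321,322), sleeve centres at (291,225) and (352,224), V tips near (263,68) and (384,68), garlic at (491,304). All are clearly in view.

Run:
```python
from h import *
import pickle
d=pickle.load(open("w1.pkl","rb"))
P=[ray(d,p,z) for p,z in[((321,322),.032),((291,225),.032),((352,224),.032),((263,68),.031),((384,68),.031),((491,304),.026)]]
print(np.round(P,4));g=(P[1]+P[2])/2;t=(P[3]+P[4])/2
h=P[0];v=(t-h);yaw=np.degrees(np.arctan2(v[1],v[0]));print(g,t,np.linalg.norm(v),np.linalg.norm(g-h),yaw)
gp=h+v/np.linalg.norm(v)*.09;print(gp);go([gp[0],gp[1],.023],yaw)
```

```text
[[ 0.4461 -0.2802  0.032 ]
 [ 0.4212 -0.19    0.032 ]
 [ 0.472  -0.1892  0.032 ]
 [ 0.4027 -0.0686  0.031 ]
 [ 0.4938 -0.0688  0.031 ]
 [ 0.6033 -0.2664  0.026 ]]
[ 0.44661188 -0.18959708  0.032     ] [ 0.44827303 -0.06873064  0.031     ] 0.21149836012174614 0.09061975380160203 89.40619660451706
[ 0.44701388 -0.19022111  0.03157446]
cmd [0.0054 0.0014 0.3349] [-0.0003  0.0005  0.0035] t 1.4 w 0.08524927114781274
```

{"api": "arm_command", "payload": {"commands": [-1,0.005,0.0015,0.1,0,0,0.003,-1,0.005,0.0015,0.18,0,0,0.003,-1,0.005,0.0015,0.24,0,0,0.003,-1,0.005,0.0015,0.29,0,0,0.003,-1,0.005,0.0015,0.32,0,0,0.003,-1,0.005,0.0015,0.335,0,0,0.003,-1,0.005,0.0015,0.335,0,0,0.003,-1,0.005,0.0015,0.335,0,0,0.003]}}

```text
time_s: 2.07
position: [0.4477, -0.1901, 0.0234]
tool_rot: [[0.008, 1.0, 0.0], [1.0, -0.008, -0.001], [-0.001, 0.0, -1.0]]
ft_force: [-0.4, 0.8, 0.4]
grip_width: 0.0853
gripper_force: 0.0
```

{"api": "arm_command", "payload": {"commands": [-0.3,0,0,0,0,0,0,-0.3,0,0,0,0,0,0,-0.3,0,0,0,0,0,0,-0.3,0,0,0,0,0,0,-0.3,0,0,0,0,0,0,-0.3,0,0,0,0,0,0], "newtons": 25}}

```text
time_s: 2.57
position: [0.4484, -0.1898, 0.0244]
tool_rot: [[0.007, 1.0, 0.002], [1.0, -0.007, -0.003], [-0.003, 0.002, -1.0]]
ft_force: [-0.2, 1.2, 7.8]
grip_width: 0.0559
gripper_force: 8.7
```

{"api": "arm_command", "payload": {"commands": [-0.3,0,0,-0.03,0,0,0,-0.3,0,0,-0.08,0,0,0,-0.3,0,0,-0.14,0,0,0,-0.3,0,0,-0.2,0,0,0,-0.3,0,0,-0.22,0,0,0,-0.3,0,0,-0.22,0,0,0]}}

```text
time_s: 3.07
position: [0.4486, -0.1899, 0.136]
tool_rot: [[0.007, 1.0, 0.005], [1.0, -0.007, -0.005], [-0.005, 0.005, -1.0]]
ft_force: [0.4, -1.3, -1.4]
grip_width: 0.0554
gripper_force: 6.3
```

Run:
```python
from h import *
s=env.observe();print(s["position"],s["ft_force"],s["gripper_force"],s["grip_width"])
d=grab("wrist");save(d,"w2");go([.395,-.223,.13],-12)
```

```text
[ 0.44861534 -0.18987079  0.13595264] [ 0.38725163 -1.3204063  -1.37276746] 6.288626651221421 0.05539153968688923
cmd [-0.0678 -0.1054  0.0081] [1.900e-03 1.000e-04 8.466e-01] t 3.1167 w 0.05590011753537073
```

View pics/w2.png

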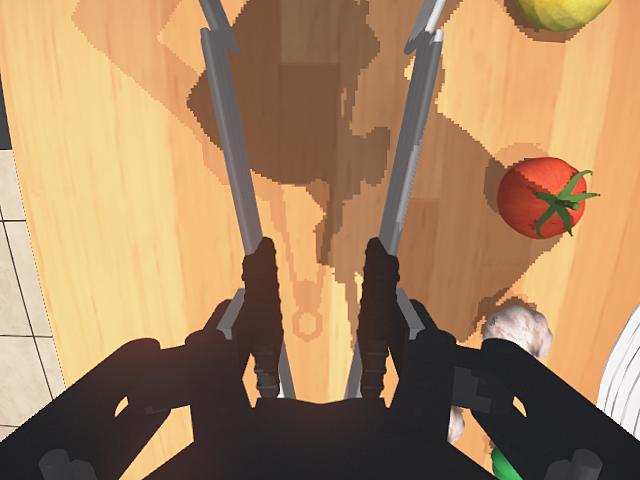

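The tongs are held symmetrically in the pads: blades run from (260,300)/(378,300) up to tips near (225,20)/(425,20). Now I turn and move to the approach pose.

{"api": "arm_command", "payload": {"commands": [-0.3,-0.004,-0.007,0,0,0,0.04,-0.3,-0.01,-0.017,0,0,0,0.09,-0.3,-0.015,-0.025,0,0,0,0.145,-0.3,-0.02,-0.033,0,0,0,0.2,-0.3,-0.025,-0.04,0,0,0,0.255,-0.3,-0.03,-0.047,0,0,0,0.31,-0.3,-0.034,-0.054,0,0,0,0.365,-0.3,-0.038,-0.06,0,0,0,0.42,-0.3,-0.043,-0.067,0,0,0,0.475,-0.3,-0.047,-0.074,0,0,0,0.53,-0.3,-0.052,-0.081,0,0,0,0.585,-0.3,-0.056,-0.087,0,0,0,0.64]}}

```text
time_s: 4.12
position: [0.4032, -0.2167, 0.1316]
tool_rot: [[0.976, 0.216, -0.002], [0.216, -0.976, 0.001], [-0.002, -0.001, -1.0]]
ft_force: [-0.2, -0.5, -1.5]
grip_width: 0.0558
gripper_force: 6.3
```

Run:
```python
from h import *
s=env.observe();print(s["position"],s["q"]);go([.395,-.223,.13],-12)
```

```text
[ 0.40324133 -0.21665267  0.13162722] [-4.30906426e+01  2.05867478e+01  9.90001980e+01 -6.61135406e-02
  6.05516121e+01  3.44856998e+01]
cmd [-0.0188  0.0088  0.0033] [-0.0004  0.0012  0.2038] t 4.1167 w 0.05575507482032376
```

{"api": "arm_command", "payload": {"commands": [-0.3,-0.005,0.002,0.003,0,0.001,0.055,-0.3,-0.01,0.005,0.003,0,0.001,0.11,-0.3,-0.019,0.009,0.003,0,0.001,0.16,-0.3,-0.019,0.009,0.003,0,0.001,0.204,-0.3,-0.019,0.009,0.003,0,0.001,0.204,-0.3,-0.019,0.009,0.003,0,0.001,0.204]}}

```text
time_s: 4.62
position: [0.3954, -0.2232, 0.1305]
tool_rot: [[0.98, -0.2, 0.0], [-0.2, -0.98, 0.001], [0.0, -0.001, -1.0]]
ft_force: [0.2, 1.1, -0.5]
grip_width: 0.0554
gripper_force: 6.3
```

Run:
```python
from h import *
import pickle
s=env.observe();print(s["position"],np.round(s["tool_rot"],4))
d=grab("wrist");save(d,"w3");pickle.dump(d,open("w3.pkl","wb"))
t=grab("scene");pickle.dump(t,open("s3.pkl","wb"))
im=np.array(t["image"])[100:220,230:450]
a=cv2.resize(np.array(d["image"]),(400,300));b=cv2.resize(im,(770,420))
cv2.imwrite("pics/s3.png",b[...,::-1])
```

```text
[ 0.39536416 -0.22315377  0.13054279] [[ 9.798e-01 -2.001e-01  2.000e-04]
 [-2.001e-01 -9.798e-01  5.000e-04]
 [ 1.000e-04 -5.000e-04 -1.000e+00]]
```

View pics/w3.png

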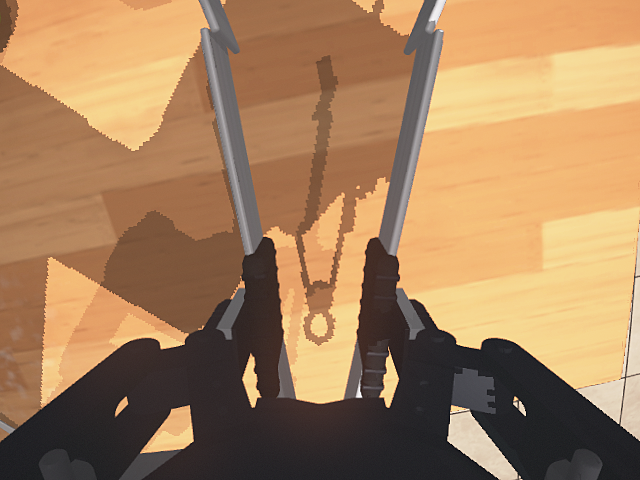

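View pics/s3.png

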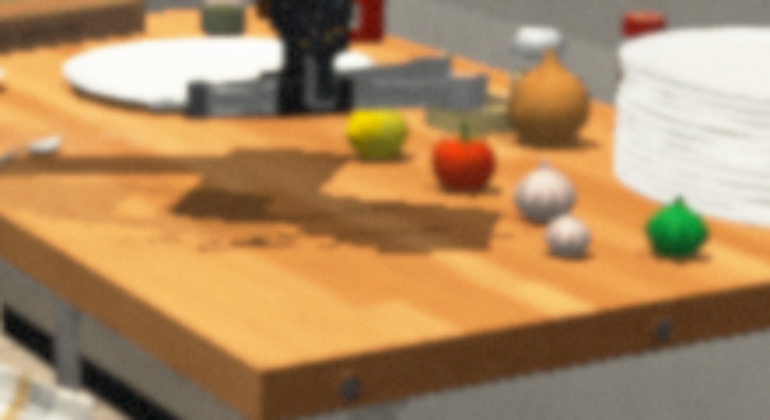

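Wrist view: the blades are symmetric, with end edges at (208,35)/(437,35) and inner corners at (238,50)/(405,48). The scene crop shows the tongs level and nothing displaced. Next I refine the bulb position and the tip line.

Run:
```python
from h import *
import pickle
d=pickle.load(open("w3.pkl","rb"));z=.1305+.009
for a,b in [((208,35),(437,35)),((238,50),(405,48)),((247,250),(396,250))]:
    m=(ray(d,a,z)+ray(d,b,z))/2;v=m-[.3954,-.2232,z];x=np.array([.9798,-.2001,0]);y=np.array([-.2001,-.9798,0]);print(m,v@x,v@y)
w=pickle.load(open("w1.pkl","rb"));im=np.array(w["image"]);hsv=cv2.cvtColor(im,cv2.COLOR_RGB2HSV)
m=((hsv[...,1]<90)&(hsv[...,2]>60)).astype(np.uint8);k=np.zeros_like(m);cv2.circle(k,(491,304),36,1,-1)
n,l,s,c=cv2.connectedComponentsWithStats(m*k);i=1+np.argmax(s[1:,4]);print(s[i],c[i])
p=(s[i,0]+s[i,2]/2-.5,s[i,1]+s[i,3]/2-.5);print(ray(w,p,.024),ray(w,c[i],.024))
```

```text
[ 0.49388846 -0.24460001  0.1395    ] 0.10078114018345496 0.0012601914400798414
[ 0.4898945  -0.24346573  0.1395    ] 0.0966408824866118 0.0009480103675258353
[ 0.42755309 -0.23085472  0.1395    ] 0.03303531209106428 0.0010662642779076794
[ 461  278   59   55 2307] [491.15864759 304.91807542]
[ 0.6035773  -0.26841377  0.024     ] [ 0.60468178 -0.26834578  0.024     ]
```

{"api": "arm_command", "payload": {"commands": [-0.3,0,0,0.05,0,0,0.004,-0.3,0,0,0.11,0,0,0.004,-0.3,0,0,0.15,0,0,0.004,-0.33,0,0,0.18,0,0,0.004,-0.36,0,0,0.2,0,0,0.004,-0.36,0,0,0.2,0,0,0.004,-0.36,0,0,0.2,0,0,0.004]}}

```text
time_s: 5.3
position: [0.3958, -0.2234, 0.0312]
tool_rot: [[0.978, -0.21, 0.001], [-0.21, -0.978, 0.0], [0.001, -0.0, -1.0]]
ft_force: [0.6, -0.5, -0.8]
grip_width: 0.0583
gripper_force: 5.9
```

Run:
```python
from h import *
s=env.observe();print(s["position"],s["ft_force"],s["gripper_force"]);go([.484,-.242,.03],-12)
```

```text
[ 0.39581467 -0.22339822  0.03116932] [ 0.59051482 -0.45160492 -0.79794649] 5.8617924054851755
cmd [ 0.1802 -0.0006  0.0025] [-0.0001 -0.0003 -0.0008] t 5.3 w 0.058265840675351906
```

{"api": "arm_command", "payload": {"commands": [-0.36,0.02,0,0.002,0,0,0,-0.36,0.05,0,0.002,0,0,0,-0.36,0.08,0,0.002,0,0,0,-0.36,0.11,0,0.002,0,0,0,-0.36,0.14,0,0.002,0,0,0,-0.36,0.165,-0.001,0.002,0,0,0,-0.36,0.18,-0.001,0.002,0,0,0,-0.36,0.18,-0.001,0.002,0,0,0,-0.36,0.18,-0.001,0.002,0,0,0]}}

```text
time_s: 6.05
position: [0.4837, -0.2419, 0.0308]
tool_rot: [[0.978, -0.21, 0.002], [-0.21, -0.978, -0.001], [0.002, 0.001, -1.0]]
ft_force: [-0.1, -0.7, -1.7]
grip_width: 0.0581
gripper_force: 5.9
```

Run:
```python
from h import *
s=env.observe();print(s["position"],s["ft_force"])
w=grab("wrist");t=grab("top");sc=grab("scene")
a=cv2.resize(np.array(w["image"])[:240,120:520],(400,240));b=cv2.resize(np.array(t["image"])[150:270,360:510],(400,320));c=cv2.resize(np.array(sc["image"])[120:190,330:450],(400,240))
o=np.zeros((560,800,3),np.uint8);o[:240,:400]=a;o[240:560,:400]=b;o[:240,400:]=c
cv2.imwrite("pics/m4.png",o[...,::-1])
```

```text
[ 0.48374897 -0.24188528  0.03084877] [-0.10622122 -0.65419733 -1.68811244]
```

View pics/m4.png

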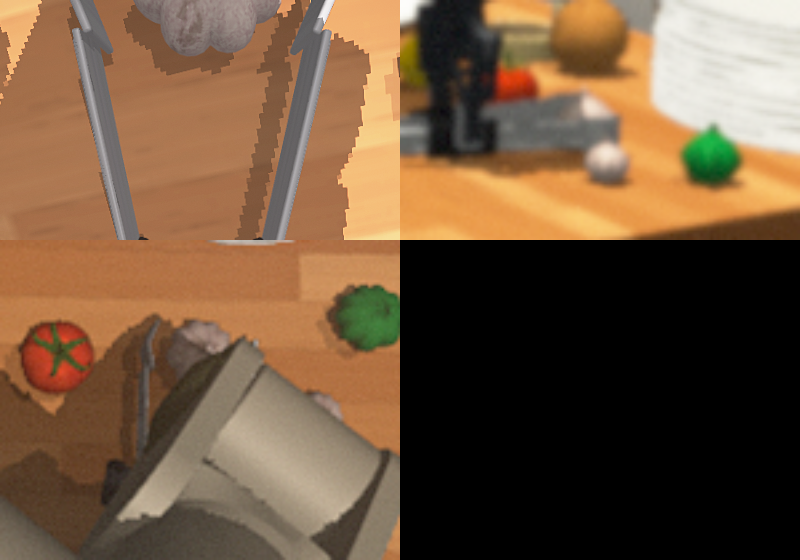

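The composite shows the bulb between the blades (wrist crop: bulb middle x≈207, blade middle ≈202). The left trough is alongside it, and the tomato and small garlic are clear of the tongs. I shift 1.5 mm and close gently.

{"api": "arm_command", "payload": {"commands": [-0.3,0,0.003,0,0,0,0,-0.25,0,0.003,0,0,0,0,-0.2,0,0.003,0,0,0,0,-0.15,0,0.003,0,0,0,0,-0.1,0,0.003,0,0,0,0,-0.06,0,0.003,0,0,0,0,-0.03,0,0.003,0,0,0,0,0,0,0.003,0,0,0,0,0.05,0,0.003,0,0,0,0,0.1,0,0.003,0,0,0,0,0.1,0,0.003,0,0,0,0,0.1,0,0.003,0,0,0,0], "newtons": 25}}

```text
time_s: 7.2
position: [0.4836, -0.2435, 0.0305]
tool_rot: [[0.978, -0.211, 0.002], [-0.211, -0.978, -0.001], [0.002, 0.0, -1.0]]
ft_force: [-1.3, -0.4, -1.1]
grip_width: 0.0449
gripper_force: 25.6
```

{"api": "arm_command", "payload": {"commands": [0.1,0,0,-0.02,0,0,0,0.1,0,0,-0.05,0,0,0,0.1,0,0,-0.09,0,0,0,0.1,0,0,-0.14,0,0,0,0.1,0,0,-0.19,0,0,0,0.1,0,0,-0.24,0,0,0,0.1,0,0,-0.29,0,0,0,0.1,0,0,-0.33,0,0,0,0.1,0,0,-0.35,0,0,0,0.1,0,0,-0.355,0,0,0,0.1,0,0,-0.355,0,0,0]}}

```text
time_s: 8.12
position: [0.4833, -0.2433, 0.2088]
tool_rot: [[0.978, -0.211, 0.002], [-0.211, -0.978, -0.002], [0.003, 0.001, -1.0]]
ft_force: [0.4, 0.6, -2.1]
grip_width: 0.0452
gripper_force: 25.9
```

Run:
```python
from h import *
s=env.observe();print(s["position"],s["ft_force"],s["gripper_force"],s["q"])
w=grab("wrist");sc=grab("scene");save(sc,"s5")
a=cv2.resize(np.array(w["image"]),(400,300));c=cv2.resize(np.array(sc["image"])[50:200,280:480],(400,300))
cv2.imwrite("pics/m5.png",np.hstack([a,c])[...,::-1])
P=np.array([.637,.333]);y=22;r=np.radians(y);x=np.array([np.cos(r),np.sin(r)]);t=P-.124*x;print(t);go([t[0],t[1],.207],y)
```

```text
[ 0.48329148 -0.24326662  0.20881774] [ 0.42248559  0.57297494 -2.14156168] 25.87446838617325 [-3.92707856e+01  2.27922030e+01  7.99691613e+01  2.18912242e-02
  7.70751261e+01  6.28940830e+01]
[0.5220292  0.28654878]
cmd [-1.4700e-01 -1.0519e+00  9.0000e-04] [-1.000e-04 -1.000e-04 -2.848e-01] t 8.2167 w 0.04465170662973752
```

View pics/m5.png

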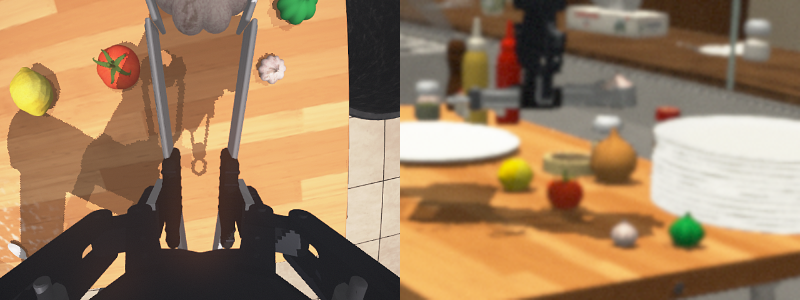

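The bulb is held up between the tips (wrist half, (200,10)), and the scene half shows the tongs level with the bulb in the tips. Now I carry it to the plate.

{"api": "arm_command", "payload": {"commands": [0.1,-0.002,-0.015,0,0,0,-0.005,0.1,-0.006,-0.045,0,0,0,-0.015,0.1,-0.012,-0.085,0,0,0,-0.025,0.1,-0.019,-0.135,0,0,0,-0.037,0.1,-0.026,-0.19,0,0,0,-0.05,0.1,-0.034,-0.245,0,0,0,-0.065,0.1,-0.042,-0.3,0,0,0,-0.08,0.1,-0.05,-0.355,0,0,0,-0.095,0.1,-0.058,-0.41,0,0,0,-0.11,0.1,-0.065,-0.465,0,0,0,-0.125,0.1,-0.071,-0.51,0,0,0,-0.137,0.1,-0.074,-0.53,0,0,0,-0.142]}}

```text
time_s: 9.22
position: [0.5022, 0.0271, 0.2075]
tool_rot: [[0.996, 0.09, 0.0], [0.09, -0.996, 0.0], [0.0, -0.0, -1.0]]
ft_force: [-0.5, 0.0, -1.3]
grip_width: 0.0449
gripper_force: 25.9
```

Run:
```python
from h import *
s=env.observe();print(s["position"],s["ft_force"],s["gripper_force"])
go([.522,.2865,.207],22)
```

```text
[0.50219165 0.02705259 0.20746273] [-0.45337292  0.00804311 -1.29971623] 25.900467932224274
cmd [ 0.0861 -0.5132  0.0011] [-1.000e-04 -2.000e-04 -1.403e-01] t 9.2167 w 0.044913897898083116
```

{"api": "arm_command", "payload": {"commands": [0.1,0.003,-0.02,0,0,0,-0.005,0.1,0.01,-0.06,0,0,0,-0.016,0.1,0.019,-0.115,0,0,0,-0.031,0.1,0.028,-0.17,0,0,0,-0.046,0.1,0.037,-0.225,0,0,0,-0.061,0.1,0.046,-0.28,0,0,0,-0.076,0.1,0.055,-0.335,0,0,0,-0.091,0.1,0.064,-0.39,0,0,0,-0.106,0.1,0.073,-0.44,0,0,0,-0.12,0.1,0.08,-0.48,0,0,0,-0.131,0.1,0.085,-0.505,0,0,0,-0.138,0.1,0.086,-0.513,0,0,0,-0.14]}}

```text
time_s: 10.22
position: [0.524, 0.284, 0.2072]
tool_rot: [[0.929, 0.371, 0.001], [0.371, -0.929, -0.001], [0.001, 0.001, -1.0]]
ft_force: [-0.1, -0.5, -1.6]
grip_width: 0.0449
gripper_force: 25.9
```

{"api": "arm_command", "payload": {"commands": [0.1,0,0,0,0,0,0,0.1,0,0,0,0,0,0,0.1,0,0,0,0,0,0,0.1,0,0,0,0,0,0,0.1,0,0,0,0,0,0,0.1,0,0,0,0,0,0]}}

```text
time_s: 10.72
position: [0.5243, 0.2822, 0.2078]
tool_rot: [[0.93, 0.368, 0.002], [0.368, -0.93, -0.001], [0.001, 0.001, -1.0]]
ft_force: [-0.4, 0.4, -1.5]
grip_width: 0.0449
gripper_force: 25.9
```

Run:
```python
from h import *
s=env.observe();print(s["position"],s["ft_force"],s["gripper_force"],np.abs(s["qvel"]).max())
t=grab("top");sc=grab("scene");w=grab("wrist")
b=cv2.resize(np.array(t["image"])[60:300,30:350],(400,300));c=cv2.resize(np.array(sc["image"])[40:190,200:400],(400,300))
cv2.imwrite("pics/m6.png",np.vstack([np.hstack([b,c]),np.hstack([cv2.resize(np.array(w["image"]),(400,300))]*2)])[...,::-1])
go([.522,.2865,.207],22)
import pickle;pickle.dump(t,open("t6.pkl","wb"))
```

```text
[0.52425818 0.28218571 0.20781624] [-0.36918832  0.42193048 -1.47975952] 25.922079384326935 0.27020284172470327
cmd [-0.0011 -0.009   0.0015] [ 0.0006 -0.0006 -0.0029] t 10.8667 w 0.04498517794592661
```

View pics/m6.png

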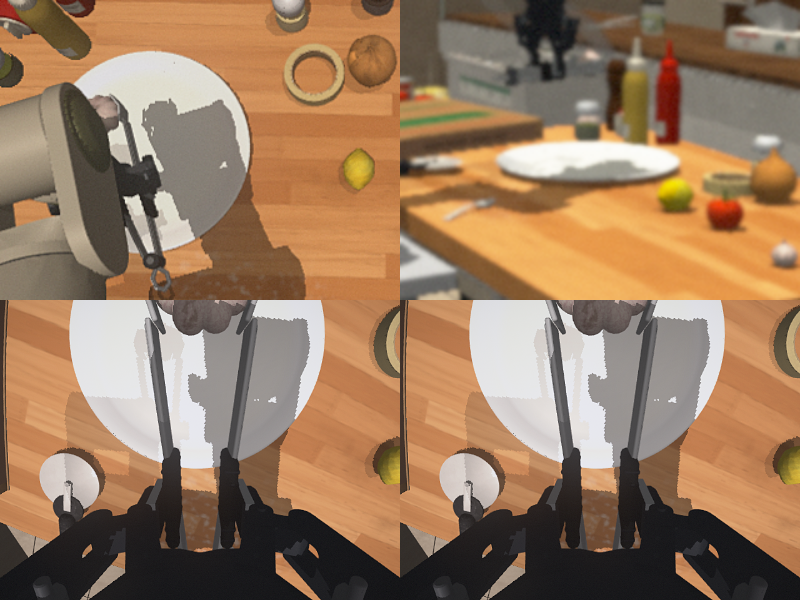

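The bulb is held in the tips over the plate, at top crop (103,108) and wrist crop (205,315). By forward kinematics that is within about 6 mm of the plate's middle. The arm is still, and the tomato and lemon are where they were.

Run:
```python
from h import *
import pickle
print(ray(pickle.load(open("t6.pkl","rb")),(112,146),.2));print(env.close_job())
```

```text
[0.65097025 0.32579485 0.2       ]
the job is handed in; nothing more can be done
None
```

The job is handed in: the tongs are holding the garlic bulb still about 20 cm above the table, roughly 1–1.5 cm from the middle of the pizza plate, the gripper never touched it, and the plate, tomato and lemon look unmoved.

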